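# Make up two water-sampling kits

## Task

Make up the two water-sampling kits from the stock standing beside the trays. The organics kit in the orange tray gets the amber bottle, the blue-capped 50 ml tube and the black-capped vial; the metals kit in the green tray gets the white bottle and the red-capped 50 ml tube beside the blue-capped vial that is already packed there. Lower each one gently, not dropping it, so that it stands upright on the bottom of the pocket made for its size, and leave the packed vial, the beaker and the red-lidded pot where they are.

Things in the scene. Friction and masses are not known exactly. Their poses are not given: they have to be found in the camera images.
- orange_tray: Fixed orange tray with dark insert, 106 (x) x 150 (y) x 30 mm. Origin: centre of underside; z up, +x towards the robot, +y to its right (within 7 deg). Insert top z = 28 mm; round pockets, floor at z = 8 mm, 3 mm lead-in: bottle 76 mm wide at (x, y) = (0, -24) mm, tube 40 mm at (-20, +43), vial 27 mm at (+26, +46). Empty. Nearer the robot or farther than the green one, 150 mm apart.
- green_tray: Fixed green tray with dark insert, 106 (x) x 150 (y) x 30 mm. Origin: centre of underside; z up, +x towards the robot, +y to its right (within 7 deg). Insert top z = 28 mm; round pockets, floor at z = 8 mm, 3 mm lead-in: bottle 76 mm wide at (x, y) = (0, -24) mm, tube 40 mm at (-20, +43), vial 27 mm at (+26, +46). Its vial pocket holds the blue-capped vial.
- amber_bottle: Amber glass bottle with paper label and black screw cap; body 56 mm diameter, 108 mm high; cap 36 mm diameter from z = 97 to 108 mm, good to grip. About 0.13 to 0.27 kg. Loose, standing upright on the bench among the stock; origin at the centre of its underside, z up.
- white_bottle: White wide-mouth bottle with blue screw cap; body 64 mm diameter, 118 mm high; cap 48 mm diameter from z = 106 to 118 mm, good to grip. About 0.11 to 0.23 kg. Loose, standing upright on the bench among the stock; origin at the centre of its underside, z up.
- blue_tube: 50 ml clear tube with blue screw cap, flat foot; body 29 mm diameter, 112 mm high; cap 35 mm diameter from z = 98 to 112 mm, good to grip. About 0.05 kg. Loose, standing upright on the bench among the stock; origin at the centre of its underside, z up.
- red_tube: 50 ml clear tube with red screw cap, flat foot; body 29 mm diameter, 112 mm high; cap 35 mm diameter from z = 98 to 112 mm, good to grip. About 0.05 kg. Loose, standing upright on the bench among the stock; origin at the centre of its underside, z up.
- black_vial: Small clear glass vial with black cap; body 15 mm diameter, 47 mm high; cap 14 mm diameter from z = 38 to 47 mm. About 0.02 kg. Its pocket lies 46 mm from the tall tube, so it goes in most easily while that pocket is empty. Loose, standing upright on the bench among the stock; origin at the centre of its underside, z up.
- blue_vial: Small clear glass vial with blue cap, 15 mm diameter, 47 mm high, already packed in the green tray's vial pocket (its top about 55 mm over the bench). Leave it. Origin at the centre of its underside.
- beaker: Small clear beaker, 45 mm diameter, 58 mm high; a bystander among the stock, to be left alone. Loose, standing upright on the bench among the stock; origin at the centre of its underside, z up.
- lidded_pot: White pot with a red push lid and a yellow label, 68 mm diameter, 73 mm high; a bystander among the stock, to be left alone. Loose, standing upright on the bench among the stock; origin at the centre of its underside, z up.
Not all that is in view belongs to the job. What is shaped like the orange_tray but turquoise is not meant.

How it is judged (in metres and radians):
At the end, for the whole second after the job is handed in: Orange tray: amber bottle, blue-capped tube, black-capped vial; green tray: white bottle, red-capped tube, blue-capped vial; each within 14 mm (bottles) or 10 mm (others) of its pocket's centre, foot 3 to 14 mm over the tray's underside, upright within 0.12 rad, at rest (x of amber_bottle in the frame of orange_tray between -0.014 and 0.014 m and y of amber_bottle in the frame of orange_tray between -0.038 and -0.01 m and z of amber_bottle in the frame of orange_tray between 0.003 and 0.014 m and angle between each of amber_bottle, blue_tube, black_vial, white_bottle, red_tube, blue_vial's own z axis and vertical below 0.12 rad and linear speed of each of amber_bottle, blue_tube, black_vial, white_bottle, red_tube, blue_vial below 0.02 m/s and x of blue_tube in the frame of orange_tray between -0.03 and -0.01 m and y of blue_tube in the frame of orange_tray between 0.033 and 0.053 m and z of blue_tube in the frame of orange_tray between 0.003 and 0.014 m and x of black_vial in the frame of orange_tray between 0.016 and 0.036 m and y of black_vial in the frame of orange_tray between 0.036 and 0.056 m and z of black_vial in the frame of orange_tray between 0.003 and 0.014 m and x of white_bottle in the frame of green_tray between -0.014 and 0.014 m and y of white_bottle in the frame of green_tray between -0.038 and -0.01 m and z of white_bottle in the frame of green_tray between 0.003 and 0.014 m and x of red_tube in the frame of green_tray between -0.03 and -0.01 m and y of red_tube in the frame of green_tray between 0.033 and 0.053 m and z of red_tube in the frame of green_tray between 0.003 and 0.014 m and x of blue_vial in the frame of green_tray between 0.016 and 0.036 m and y of blue_vial in the frame of green_tray between 0.036 and 0.056 m and z of blue_vial in the frame of green_tray between 0.003 and 0.014 m); the robot touches nothing.
It fails at once if the beaker is disturbed (moved more than 15 mm) (distance of beaker from where it was at the start of the episode above 0.015 m).
It fails at once if the red-lidded pot is disturbed (moved more than 15 mm) (distance of lidded_pot from where it was at the start of the episode above 0.015 m).
It fails at once if the packed blue-capped vial is disturbed (moved more than 15 mm) (distance of blue_vial from where it was at the start of the episode above 0.015 m).
It fails at once if a bottle, tube or vial is dropped or thrown (faster than 0.7 m/s out of the fingers, a fall of some 25 mm) ((linear speed of amber_bottle above 0.7 m/s and contact force between the fingers and amber_bottle below 0.1 N) or (linear speed of white_bottle above 0.7 m/s and contact force between the fingers and white_bottle below 0.1 N) or (linear speed of blue_tube above 0.7 m/s and contact force between the fingers and blue_tube below 0.1 N) or (linear speed of red_tube above 0.7 m/s and contact force between the fingers and red_tube below 0.1 N) or (linear speed of black_vial above 0.7 m/s and contact force between the fingers and black_vial below 0.1 N)).
It also fails if it takes over 120 s, if anything falls off the work surface, if the arm or the gripper's body presses on something with over 40 N, if the wrist force passes 120 N, or if a joint passes its speed limit or range.

## Robot

A 6-joint arm with a two-finger parallel gripper is mounted at the origin on the work surface; the furniture and walls round the work are solid. World frame = base frame: x ahead of the robot, y to its left, z up, the work surface at z = 0. Lengths are in mm, angles in rad, forces in N, time in s.
With the tool pointing down it reaches from about 350 to 975 mm from the base axis. Payload 7.1 kg.
Tool frame: the origin (TCP) lies between the finger pads; the fingertips stand 14 mm ahead of it and the grasp point (between the pads) lies 5 mm behind it; z points along the fingers, y is the line along which they close (so a half turn about z gives the same grasp; the last joint's range is limited). The gripper opens to 88 mm and grips with 3 to 60 N. Pads are 20 mm wide; open, the fingers measure 115 mm over their backs; the gripper's body (75 mm by 178 mm) begins 61 mm behind the grasp point.
Start: joints at [-1.307, 0.423, 1.63, -0, 1.089, -0.019], TCP at [174.422, -600.152, 236.675] pointing down, gripper open.
Joint ranges: [-3, 3], [-0.9, 2.11], [0.09, 2.58], [-1.31, 4.45], [0.11, 2.69], [-2.54, 2.54]. Speed limits (rad/s): [2.39, 2.39, 3.01, 3.14, 3.14, 3.14].

## Interface

Orientations are given as a rotation vector (axis times angle).
In Python, from workcell import ctrl gives the robot as it stands. The module is installed in compiled form; this text tells all that it offers.
- The arm moves only by the tool servo_tool, never from a script. Its argument "plan" is a list of rows, each a list of 3 entries, a list of its own where there are three numbers: the closure, from 0 (fully open) to 1 (shut), then the shift along the world's x, y, z in mm, then the turn about the world's z in degrees. In form: [[hand, [x, y, z], yaw], ...]. A call has 1 to 10 rows; each row is the pose to reach, as a shift and turn from the pose commanded when the call began; what a row does not reach only later rows make up. A row lasts 1/12 s, in which the tool goes at most 41.7 mm and 7.16 degrees, less where a joint would pass 70% of its speed; a pose out of reach is approached as far as the arm can. A call with a gripper value outside its range is refused whole. The fingers move at their own pace and stop on an object; the grip force is fixed at half the most. Time passes only in rows, so rows that repeat a pose let the fingers close. It gives the time, the measured TCP pose, the force, the opening and the grip force at its end, in the units of the state.
- ctrl.get_obs(): the state, without advancing time (a new reading comes with each control period).
- ctrl.get_image(name): name is "scene" or "side" or "wrist"; returns the picture (420x560x3 uint8, blue, green, red); there is no depth.
- ctrl.camera_info(name): a dict with "fovy" (degrees; the focal length in pixels is half the picture's height over the tangent of half this angle, whatever the lens; pixels are square), "cx", "cy" (the principal point, pixels), "rvec" (rotation vector, rad) and "tvec" (3), from world to camera coordinates, as OpenCV has them; the wrist camera has in their place "T_tool_cam" (4x4, takes a point from camera to tool coordinates, whose origin is the TCP and whose axes are the flange's). Camera axes: x right, y down, z forward; pixel columns grow to the right and rows downward; lengths in mm; the calibration is good to about 2 mm. The wrist camera is an equidistant fisheye: a pixel r from the principal point sees the ray r / f radians off the axis. A picture is of the moment at which its call begins: read the wrist's pose just before it. camera_info takes no time and is no camera call.
- ctrl.close_job(): hands the job in; it is judged then, once.
The state is a dict: "t": time; "qpos": joint angles; "qvel": joint speeds; "joint_torque": joint torques, N m; "ee_pos": TCP position; "orientation": TCP orientation; "ft_force": force on the tool from outside, world axes, zero at the start; "moment": the same for the moment, N m; "width": finger opening in mm; "grasp_force": force on a finger pad.
Only numpy, scipy, OpenCV 4.12 (cv2) and the standard library are available. Lean on these libraries where they do the work, as an engineer would, in place of code of your own. Each camera call takes 0.05 s, during which the arm holds its last target. There are 200 camera calls.

## Working session

There is one attempt and no reset: what is moved stays moved. The work goes in short steps, Python scripts to look and compute and a tool call to move; the robot and the scene stay as the last step left them, time stands still between calls to the robot, and variables do not carry over. Pictures are saved under pics/ and viewed, at most 14 in all, crops included, and the job is handed in when it is done.

Besides the shell and the picture viewer there is one more tool, called by a JSON object that holds its "op" and its "data", one argument or row to a line. servo_tool: Moves the arm, as the interface text tells. Its arguments: {"type":"object","properties":{"plan":{"type":"array"}},"required":["plan"]}

```bash
mkdir -p pics; python3 - <<'E'
from workcell import ctrl
import cv2
o=ctrl.get_obs(); print(o)
for n in ["scene","side","wrist"]:
    print(n,ctrl.camera_info(n)); cv2.imwrite(f"pics/{n}0.png",ctrl.get_image(n))
E
```

```text
{'t': 0.0, 'qpos': array([-1.30702475e+00,  4.23849803e-01,  1.63064853e+00, -1.96007006e-05,
        1.08860675e+00, -1.89999698e-02]), 'qvel': array([ 2.72631846e-04, -2.69717181e-04,  8.90556577e-04,  5.29072949e-05,
        1.05196823e-03, -1.53262860e-03]), 'joint_torque': array([-2.32411316e-03, -5.44628191e+01, -2.73663604e+01,  6.42283098e-02,
        2.27142626e-02, -1.31483412e-04]), 'ee_pos': array([ 174.27149585, -599.67425839,  235.91237994]), 'orientation': array([-3.10875874e+00, -4.42501060e-01,  3.16940957e-04]), 'ft_force': array([-0.16268096, -0.40438466,  0.16578178]), 'moment': array([-0.01661374, -0.04446309, -0.0369076 ]), 'grasp_force': 0.0, 'width': 88.03549624209077}
scene {'fovy': 43.770556025271645, 'cx': 271.4248520897888, 'cy': 216.09698417139543, 'rvec': array([ 1.09916184, -2.39891271,  1.01394996]), 'tvec': array([ 477.29135181,  174.93642014, 1105.83751183])}
side {'fovy': 45.65322191259978, 'cx': 283.63992273390346, 'cy': 206.63125554518408, 'rvec': array([-0.00553905,  2.80533954, -1.39018058]), 'tvec': array([ 487.71493275, -114.7332612 , 1113.04319736])}
wrist {'fovy': 65.70646984690485, 'cx': 283.57694150074224, 'cy': 210.47661299286835, 'T_tool_cam': array([[-6.50465347e-05, -9.62418893e-01, -2.71569272e-01,
         7.36587122e+01],
       [ 9.99999977e-01, -1.17932758e-04,  1.78422916e-04,
        -1.60695459e-01],
       [-2.03744498e-04, -2.71569254e-01,  9.62418879e-01,
        -1.48161428e+02],
       [ 0.00000000e+00,  0.00000000e+00,  0.00000000e+00,
         1.00000000e+00]])}
```

View pics/scene0.png

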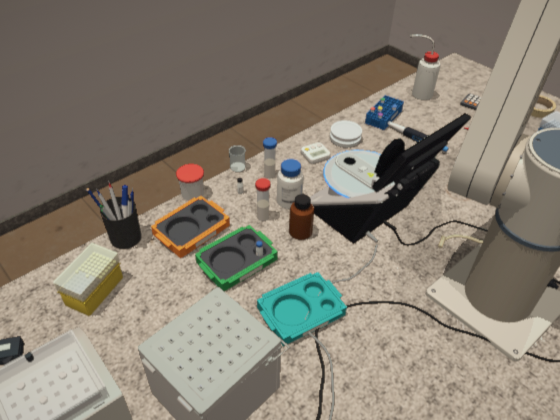

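View pics/side0.png

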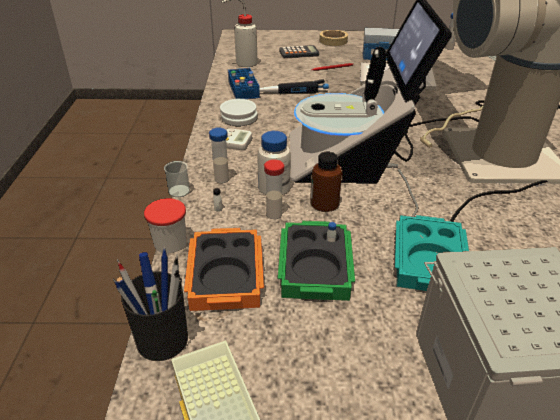

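View pics/wrist0.png

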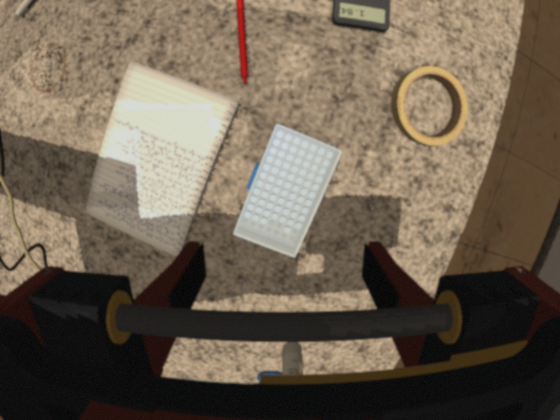

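The scene and side views show the trays: orange at scene (191,224), side (226,267), and green at (237,255), (316,258). They also show the stock caps. Next I triangulate them.

```bash
cat > h.py <<'E'
from workcell import ctrl
import cv2, numpy as np
from scipy.spatial.transform import Rotation as R
def cam(n):
    i=ctrl.camera_info(n); f=210/np.tan(np.radians(i["fovy"])/2)
    return i,f
def ray(n,px,T=None):
    """origin, directions (N,3) in world; T = world-from-tool for the wrist"""
    i,f=cam(n); px=np.atleast_2d(np.asarray(px,float)); d=(px-[i["cx"],i["cy"]])/f
    if n=="wrist":
        r=np.linalg.norm(d,axis=1)[:,None]+1e-9
        v=np.hstack([d/r*np.sin(r),np.cos(r)]); W=T@i["T_tool_cam"]
        return W[:3,3],v@W[:3,:3].T
    M=R.from_rotvec(i["rvec"]).as_matrix(); v=np.hstack([d,np.ones((len(d),1))])
    return -M.T@i["tvec"],v@M
def plane(n,px,z,T=None):
    o,v=ray(n,px,T); return o+v*((z-o[2])/v[:,2])[:,None]
def tri(a,b):
    (o,u),(p,v)=[(o,v[0]/np.linalg.norm(v[0])) for o,v in (a,b)]
    s=np.linalg.lstsq(np.c_[u,-v],p-o,rcond=None)[0]; A=o+s[0]*u;B=p+s[1]*v
    return (A+B)/2,np.linalg.norm(A-B)
def Ttool():
    o=ctrl.get_obs(); T=np.eye(4); T[:3,:3]=R.from_rotvec(o["orientation"]).as_matrix(); T[:3,3]=o["ee_pos"]; return T
def wrist(name):
    T=Ttool(); im=ctrl.get_image("wrist"); cv2.imwrite(f"pics/{name}.png",im); np.save(f"pics/{name}.npy",T); return im,T
E
python3 - <<'E'
from h import *
np.set_printoptions(precision=1,suppress=True)
P=dict(amber=((302,202),(328,160)),white=((290,167),(274,140)),blue=((270,143),(219,133)),red=((263,184),(274,167)),vial=((239,181),(216,193)),pot=((190,173),(166,212)),beaker=((238,151),(177,168)),orange=((191,224),(226,267)),green=((237,255),(316,258)),turq=((302,306),(431,252)),screen=((465,122),(445,5)),plate=((350,160),(340,108)),redbottle=((430,57),(245,20)),penstop=((123,185),(150,255)),bigbox=((222,298),(440,255)))
for k,(a,b) in P.items(): print(k,*tri(ray("scene",a),ray("side",b)))
for n in("scene","side"): print(n,ray(n,(280,210))[0])
E
```

```text
amber [409.6 187.5 101.2] 1.9930681406231514
white [508.  134.2 111.6] 3.2362936842612173
blue [613.8 105.  108.6] 2.0079749634148096
red [506.9 218.9 106.4] 3.779345904076385
vial [613.6 207.2  40.3] 2.3300566217184535
pot [684.4 302.5  70.9] 4.968136569011473
beaker [694.4 145.6  55.4] 4.253934718034492
orange [582.  377.2  20. ] 6.867819985649378
green [437.  354.8  19.6] 6.283748362981632
turq [244.4 338.6  18.9] 4.579796807890436
screen [194.3 -18.  324.3] 19.87152926659434
plate [386.2  66.9 157. ] 26.097101086900004
redbottle [ 601.6 -525.2  132.9] 5.482633472486539
penstop [662.2 484.  145.9] 9.816580575122341
bigbox [290.9 495.2 147.4] 10.62435179099872
scene [-185.1  804.4  894.4]
side [495.7 954.4 577.4]
```

{"op": "servo_tool", "data": {
  "plan": [
    [0,[300,280,150],60],
    [0,[300,280,150],60],
    [0,[300,280,150],60],
    [0,[300,280,150],60],
    [0,[300,280,150],60],
    [0,[300,280,150],60],
    [0,[300,280,150],60],
    [0,[300,280,150],60],
    [0,[300,280,150],60],
    [0,[300,280,150],60]
  ]
}}

```text
t: 0.98
ee_pos: [461.5, -331.4, 380.4]
orientation: [-2.469, -1.942, 0.0]
ft_force: [-0.7, -1.1, 0.0]
width: 88.0
grasp_force: 0.0
```

{"op": "servo_tool", "data": {
  "plan": [
    [0,[70,410,-40],30],
    [0,[70,410,-40],30],
    [0,[70,410,-40],30],
    [0,[70,410,-40],30],
    [0,[70,410,-40],30],
    [0,[70,410,-40],30],
    [0,[70,410,-40],30],
    [0,[70,410,-40],30],
    [0,[70,410,-40],30],
    [0,[70,410,-40],30]
  ]
}}

```text
t: 1.82
ee_pos: [530.0, 77.8, 339.6]
orientation: [-1.886, -2.512, 0.0]
ft_force: [1.4, -0.2, 0.1]
width: 87.8
grasp_force: 0.0
```

{"op": "servo_tool", "data": {
  "plan": [
    [0,[0,330,-40],0],
    [0,[0,330,-40],0],
    [0,[0,330,-40],0],
    [0,[0,330,-40],0],
    [0,[0,330,-40],0],
    [0,[0,330,-40],0],
    [0,[0,330,-40],0],
    [0,[0,330,-40],0],
    [0,[0,330,-40],0],
    [0,[0,330,-40],0]
  ]
}}

```text
t: 2.65
ee_pos: [529.4, 407.5, 298.4]
orientation: [-1.882, -2.515, 0.003]
ft_force: [-0.4, -0.3, 0.1]
width: 87.6
grasp_force: 0.0
```

```bash
python3 -c "
from h import *
im,T=wrist('w1'); print(T)"
```

```text
[[-2.82099490e-01  9.59383968e-01 -1.51006040e-03  5.29360085e+02]
 [ 9.59384868e-01  2.82097836e-01 -1.21925002e-03  4.07478159e+02]
 [-7.43744150e-04 -1.79267890e-03 -9.99998117e-01  2.98425836e+02]
 [ 0.00000000e+00  0.00000000e+00  0.00000000e+00  1.00000000e+00]]
```

View pics/w1.png

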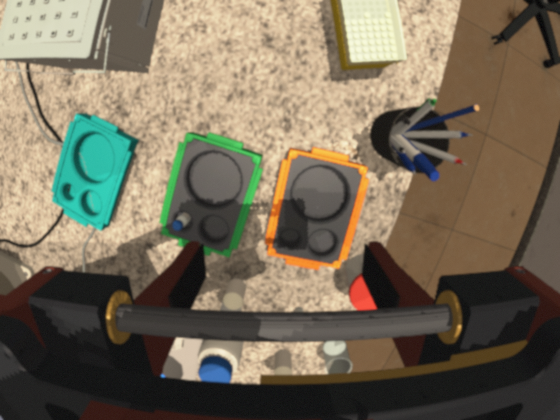

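The wrist view shows all three trays clearly: green centre about (212,192), orange about (318,207), with the blue vial at (182,222). The stock is hidden below the fingers. Next I fit the tray poses.

```bash
cat > trays.py <<'E'
from h import *
np.set_printoptions(precision=1,suppress=True)
im=cv2.imread('pics/w1.png');T=np.load('pics/w1.npy')
POC=dict(bottle=(0,-24),tube=(-20,43),vial=(26,46))
def fit(im,cam,T,lo,hi):
    m=cv2.inRange(cv2.cvtColor(im,cv2.COLOR_BGR2HSV),lo,hi)
    n,l,s,c=cv2.connectedComponentsWithStats(cv2.morphologyEx(m,cv2.MORPH_CLOSE,np.ones((5,5))))
    k=1+np.argmax(s[1:,4]); h=cv2.findContours((l==k).astype('u1'),0,1)[0]
    p=plane(cam,np.vstack(h)[:,0],30,T)[:,:2]
    return cv2.minAreaRect(p.astype('f4'))
rng=dict(orange=((8,150,120),(18,255,255)),green=((55,130,60),(75,255,255)))
for k,(lo,hi) in rng.items():
    for cam in('wrist','scene','side'):
        I=im if cam=='wrist' else cv2.imread(f'pics/{cam}0.png')
        (c,s,a)=fit(I,cam,T,lo,hi); c=np.array(c)
        a=np.radians(a); u=np.array([np.cos(a),np.sin(a)])
        # short side = tray x axis, pointing to the robot
        ex=u if s[0]<s[1] else np.array([-u[1],u[0]])
        if ex[0]>0: ex=-ex
        ey=np.array([-ex[1],ex[0]])
        print(k,cam,c,s,'yaw off',np.degrees(np.arctan2(-ex[1],-ex[0])),{q:c+ex*x+ey*y for q,(x,y) in POC.items()})
print('blue vial seen',plane('wrist',[(178,224),(187,217)],55,T))
for n,z,px in [('o bottle',28,(319,193)),('o tube',28,(322,241)),('o vial',28,(290,238)),('g bottle',28,(215,178)),('g tube',28,(214,229))]: print(n,plane('wrist',px,z,T))
E
python3 trays.py
python3 -c "
import cv2;im=cv2.imread('pics/w1.png')[120:280,150:380];cv2.imwrite('pics/c1.png',cv2.resize(im,None,fx=3,fy=3,interpolation=2))"
```

```text
orange wrist [582.1 376.6] (119.10790252685547, 166.57192993164062) yaw off 4.487063407897949 {'bottle': array([580.2, 400.6]), 'tube': array([605.4, 335.3]), 'vial': array([559.8, 328.8])}
orange scene [578.4 377.7] (131.4449462890625, 168.7732391357422) yaw off 4.014013767242431 {'bottle': array([576.7, 401.6]), 'tube': array([601.3, 336.2]), 'vial': array([555.6, 330. ])}
orange side [581.7 386.5] (118.72264862060547, 180.69332885742188) yaw off 4.156006336212158 {'bottle': array([580. , 410.4]), 'tube': array([604.8, 345. ]), 'vial': array([559.1, 338.7])}
green wrist [437.3 355.7] (163.32662963867188, 115.36519622802734) yaw off -2.6647872924804754 {'bottle': array([438.4, 379.6]), 'tube': array([455.2, 311.8]), 'vial': array([409.2, 310.9])}
green scene [433.1 357. ] (163.98904418945312, 125.76702880859375) yaw off -3.369743347167975 {'bottle': array([434.5, 380.9]), 'tube': array([450.6, 312.9]), 'vial': array([404.5, 312.6])}
green side [437.2 366.2] (179.64212036132812, 116.8380126953125) yaw off -2.427497863769538 {'bottle': array([438.2, 390.2]), 'tube': array([455.3, 322.4]), 'vial': array([409.3, 321.3])}
blue vial seen [[410.6 315.4  55. ]
 [420.8 328.5  55. ]]
o bottle [[578.9 401.3  28. ]]
o tube [[604.1 337.9  28. ]]
o vial [[560.2 329.8  28. ]]
g bottle [[440.9 382.2  28. ]]
g tube [[455.8 312.3  28. ]]
```

View pics/c1.png

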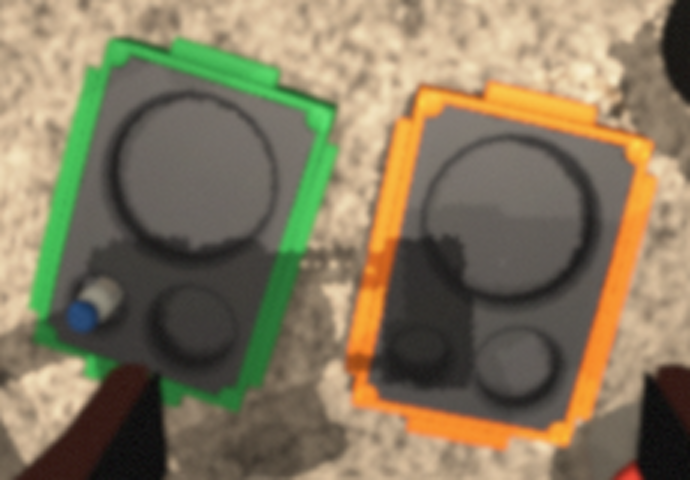

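The pocket rims in the crop agree with the outline fit to about 2 mm. Now I move over the vial.

{"op": "servo_tool", "data": {
  "plan": [
    [0,[84,-200,-100],-61],
    [0,[84,-200,-100],-61],
    [0,[84,-200,-100],-61],
    [0,[84,-200,-100],-61],
    [0,[84,-200,-100],-61],
    [0,[84,-200,-100],-61],
    [0.5,[84,-200,-100],-61],
    [0.5,[84,-200,-100],-61],
    [0.5,[84,-200,-100],-61],
    [0.5,[84,-200,-100],-61]
  ]
}}

```text
t: 3.53
ee_pos: [614.3, 203.5, 200.2]
orientation: [2.903, 1.2, -0.0]
ft_force: [-0.9, 0.2, -0.2]
width: 64.7
grasp_force: 0.0
```

```bash
python3 -c "
from h import *
im,T=wrist('w2'); print(T); print(ctrl.get_obs()['width'])"
```

```text
[[ 7.08057265e-01  7.06155016e-01 -4.31290619e-05  6.14320505e+02]
 [ 7.06154994e-01 -7.08057256e-01 -2.17002365e-04  2.03520704e+02]
 [-1.83775154e-04  1.23194299e-04 -9.99999976e-01  2.00176341e+02]
 [ 0.00000000e+00  0.00000000e+00  0.00000000e+00  1.00000000e+00]]
60.54941294201257
```

View pics/w2.png

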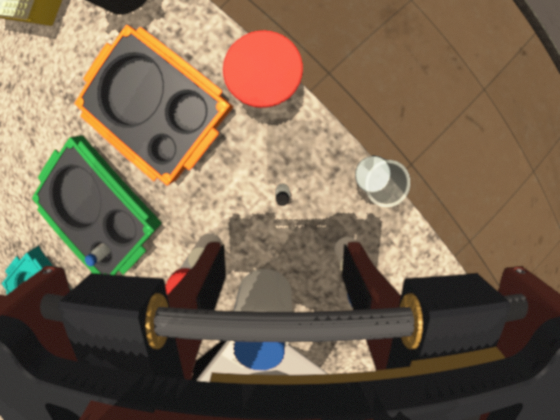

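The vial cap shows at (283,198), between the fingers. The orange tray's vial pocket is at (162,149) and its tube pocket at (187,111). The pot is at (262,68) and the beaker at (383,182).

```bash
python3 - <<'E'
from h import *
np.set_printoptions(precision=1,suppress=True)
T=np.load('pics/w2.npy');im=cv2.imread('pics/w2.png')
m=(im[180:212,270:300].max(2)<60).astype('u1'); n,l,s,c=cv2.connectedComponentsWithStats(m); print(s,c+[270,180])
k=1+np.argmax(s[1:,4]); print('vial',plane('wrist',c[k]+[270,180],46,T))
for q in [(132,90),(187,111),(162,149),(76,196),(121,226)]: print(plane('wrist',q,28,T))
E
```

```text
[[  0   0  30  32 851]
 [  7  12  12  12 109]] [[284.8 195.2]
 [282.4 197.5]]
vial [[614.2 205.6  46. ]]
[[583.2 395.7  28. ]]
[[607.3 333.2  28. ]]
[[560.5 327.1  28. ]]
[[442.8 377.   28. ]]
[[458.9 309.9  28. ]]
```

{"op": "servo_tool", "data": {
  "plan": [
    [0.5,[0,2,-35],0],
    [0.5,[0,2,-70],0],
    [0.5,[0,2,-100],0],
    [0.5,[0,2,-125],0],
    [0.5,[0,2,-145],0],
    [0.5,[0,2,-155],0],
    [0.5,[0,2,-161],0],
    [0.5,[0,2,-161],0],
    [0.5,[0,2,-161],0]
  ]
}}

```text
t: 4.33
ee_pos: [615.0, 207.7, 39.8]
orientation: [2.9, 1.208, 0.002]
ft_force: [-0.5, -0.3, 0.7]
width: 43.9
grasp_force: 0.0
```

{"op": "servo_tool", "data": {
  "plan": [
    [1,[0,0,0],0],
    [1,[0,0,0],0],
    [1,[0,0,0],0],
    [1,[0,0,0],0],
    [1,[0,0,0],0],
    [1,[0,0,0],0],
    [1,[0,0,0],0],
    [1,[0,0,0],0]
  ]
}}

```text
t: 5.0
ee_pos: [614.6, 207.9, 39.2]
orientation: [-2.9, -1.207, -0.001]
ft_force: [-0.4, -0.0, 2.9]
width: 14.0
grasp_force: 29.9
```

{"op": "servo_tool", "data": {
  "plan": [
    [1,[0,0,25],0],
    [1,[0,0,60],0],
    [1,[-10,25,75],0],
    [1,[-25,60,75],0],
    [1,[-40,95,75],0],
    [1,[-53,121,75],0],
    [1,[-53,121,70],0],
    [1,[-53,121,60],0],
    [1,[-53,121,50],0],
    [1,[-53,121,50],0]
  ]
}}

```text
t: 5.83
ee_pos: [560.2, 326.8, 85.9]
orientation: [2.9, 1.206, -0.007]
ft_force: [-1.3, -0.3, -0.7]
width: 13.9
grasp_force: 29.9
```

```bash
python3 -c "
from h import *
im,T=wrist('w3'); print(T,ctrl.get_obs()['ft_force']);cv2.imwrite('pics/s3.png',cv2.resize(ctrl.get_image('side')[190:320,160:360],None,fx=3,fy=3))
cv2.imwrite('pics/c3.png',cv2.resize(im[100:320,130:430],None,fx=2,fy=2))"
```

```text
[[ 7.05290004e-01  7.08908378e-01 -3.86279654e-03  5.60157546e+02]
 [ 7.08905169e-01 -7.05299788e-01 -2.38148623e-03  3.26797798e+02]
 [-4.41268512e-03 -1.05871800e-03 -9.99989704e-01  8.58588906e+01]
 [ 0.00000000e+00  0.00000000e+00  0.00000000e+00  1.00000000e+00]] [ 0.31762175 -0.72941487  0.049136  ]
```

View pics/c3.png

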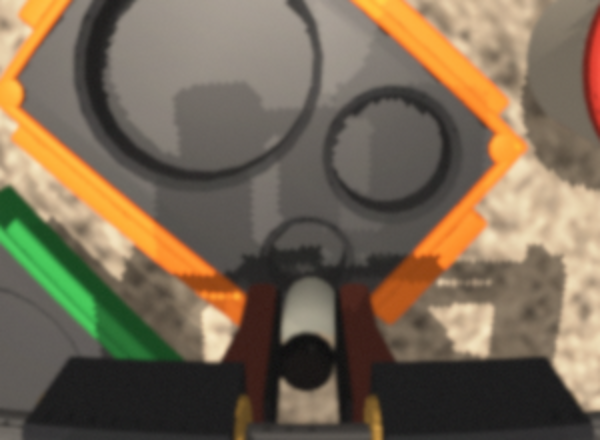

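The pocket is seen just ahead of the held vial: vial pocket at full-frame (283,228), tube pocket (325,175).

```bash
python3 - <<'E'
from h import *
np.set_printoptions(precision=1,suppress=True)
T=np.load('pics/w3.npy')
print(plane('wrist',[(283,227.5),(325.5,175),(230,132.5)],28,T), ctrl.get_obs()['ee_pos'])
i=np.linalg.inv
print(plane('wrist',[(283.3,281)],T[2,3]+8,T),'cap centre now')
E
```

```text
[[562.1 329.9  28. ]
 [606.6 335.9  28. ]
 [582.9 398.3  28. ]] [561.2 327.2  87.6]
[[558.9 326.3  93.9]] cap centre now
```

{"op": "servo_tool", "data": {
  "plan": [
    [1,[1,2,0],0],
    [1,[1,2,-10],0],
    [1,[1,2,-20],0],
    [1,[1,2,-28],0],
    [1,[1,2,-34],0],
    [1,[1,2,-38],0],
    [1,[1,2,-40],0],
    [1,[1,2,-40],0],
    [1,[1,2,-40],0]
  ]
}}

```text
t: 6.68
ee_pos: [562.4, 330.8, 48.8]
orientation: [-2.9, -1.207, -0.0]
ft_force: [0.3, -0.4, 0.0]
width: 14.2
grasp_force: 29.9
```

{"op": "servo_tool", "data": {
  "plan": [
    [1,[0,0,-1],0],
    [1,[0,0,-1.5],0],
    [1,[0,0,-1.5],0],
    [0.7,[0,0,-1.5],0],
    [0.6,[0,0,-1.5],0],
    [0.6,[0,0,-1.5],0],
    [0.6,[0,0,-1],0],
    [0.6,[0,0,15],0],
    [0.6,[0,0,40],0],
    [0.5,[0,0,80],0]
  ]
}}

```text
t: 7.52
ee_pos: [560.0, 329.4, 126.3]
orientation: [2.9, 1.207, -0.011]
ft_force: [0.5, -0.3, -0.2]
width: 39.2
grasp_force: 0.0
```

{"op": "servo_tool", "data": {
  "plan": [
    [0.3,[0,0,35],0],
    [0.3,[-10,-20,70],0],
    [0.3,[-54,-112,75],0],
    [0.3,[-54,-112,75],0],
    [0.3,[-54,-112,75],0],
    [0.3,[-54,-112,75],0],
    [0.3,[-54,-112,75],0],
    [0.3,[-54,-112,75],0]
  ]
}}

```text
t: 8.18
ee_pos: [509.2, 219.4, 204.2]
orientation: [-2.9, -1.207, -0.002]
ft_force: [-0.0, -0.1, -0.4]
width: 61.6
grasp_force: 0.0
```

```bash
cat > cap.py <<'E'
from h import *
import sys
np.set_printoptions(precision=1,suppress=True)
def cap(col,z,name,near=None):
    im,T=wrist(name); H=cv2.cvtColor(im,cv2.COLOR_BGR2HSV)
    if col=='red': m=((H[...,0]<6)|(H[...,0]>174))&(H[...,1]>170)&(H[...,2]>120)
    if col=='blue': m=(abs(H[...,0].astype(int)-110)<12)&(H[...,1]>140)&(H[...,2]>70)
    if col=='black': m=im.max(2)<45
    n,l,s,c=cv2.connectedComponentsWithStats(m.astype('u1'))
    for k in range(1,n):
        if s[k,4]>150: print(s[k],c[k],plane('wrist',c[k],z,T)[0])
    print('tcp',T[:3,3])
if __name__=='__main__': cap(sys.argv[1],float(sys.argv[2]),sys.argv[3])
E
python3 cap.py red 112 w4
```

```text
[ 324    0   74   41 2461] [361.7  17.1] [660.7 289.5 112. ]
[ 261  198   44   42 1438] [282.6 218.5] [508.1 220.  112. ]
tcp [509.2 219.4 204.2]
```

View pics/w4.png

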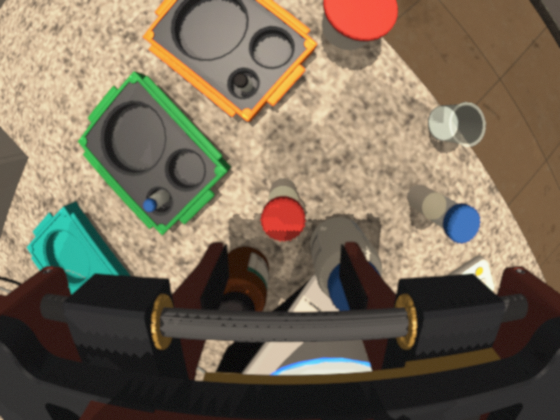

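The black vial stands in its pocket at (243,83). The red cap at (283,218) measures (508,220), as expected.

{"op": "servo_tool", "data": {
  "plan": [
    [0.3,[-1,0,-35],0],
    [0.3,[-1,0,-65],0],
    [0.3,[-1,0,-85],0],
    [0.3,[-1,0,-98],0],
    [0.3,[-1,0,-104],0],
    [0.3,[-1,0,-104],0],
    [1,[-1,0,-104],0],
    [1,[-1,0,-104],0],
    [1,[-1,0,-104],0],
    [1,[-1,0,-104],0]
  ]
}}

```text
t: 9.07
ee_pos: [507.9, 219.0, 100.8]
orientation: [2.9, 1.208, 0.003]
ft_force: [0.1, -0.2, 0.6]
width: 38.4
grasp_force: 0.0
```

{"op": "servo_tool", "data": {
  "plan": [
    [1,[0,0,0],0],
    [1,[0,0,0],0],
    [1,[0,0,0],0]
  ]
}}

```text
t: 9.32
ee_pos: [507.9, 218.9, 100.7]
orientation: [-2.9, -1.207, -0.003]
ft_force: [0.8, 0.1, 6.2]
width: 32.8
grasp_force: 30.0
```

{"op": "servo_tool", "data": {
  "plan": [
    [1,[0,0,15],0],
    [1,[0,0,45],0],
    [1,[0,0,70],0],
    [1,[-15,30,75],0],
    [1,[-30,60,75],0],
    [1,[-45,85,75],0],
    [1,[-51,92,65],0],
    [1,[-51,92,55],0],
    [1,[-51,92,55],0],
    [1,[-51,92,55],0]
  ]
}}

```text
t: 10.15
ee_pos: [456.0, 309.3, 153.5]
orientation: [2.9, 1.207, -0.004]
ft_force: [0.7, 0.1, 0.0]
width: 32.6
grasp_force: 30.0
```

```bash
python3 - <<'E'
from h import *
im,T=wrist('w5'); print(T[:3,3],ctrl.get_obs()['width'])
s=ctrl.get_image('side')[130:320,180:400]
a=cv2.resize(im,(560,420)); b=cv2.resize(s,(486,420))
cv2.imwrite('pics/c5.png',cv2.resize(np.hstack([im[60:300,100:420],cv2.resize(s,(278,240))]),None,fx=1.33,fy=1.33))
E
```

```text
[455.98515419 309.34146979 153.50844415] 33.05441878539659
```

View pics/c5.png

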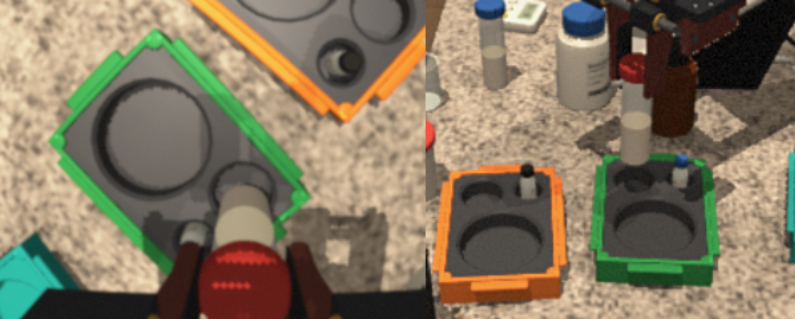

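The tube hangs upright behind its pocket. In the full frame, the pocket rim is at about (284,201), partly hidden, and the bottle pocket at (216,164).

```bash
python3 - <<'E'
from h import *
np.set_printoptions(precision=1,suppress=True)
T=np.load('pics/w5.npy')
T[:3,3]
print(plane('wrist',[(283,202),(216,164)],28,T))
print('cap top',plane('wrist',[(285,272)],T[2,3]+12,T))
print(ctrl.get_obs()['ee_pos'])
E
```

```text
[[458.  312.7  28. ]
 [441.1 377.2  28. ]]
cap top [[460.1 313.2 165.5]]
[456.9 309.6 154.5]
```

{"op": "servo_tool", "data": {
  "plan": [
    [1,[0,1,-10],0],
    [1,[0,1,-20],0],
    [1,[0,1,-29],0],
    [1,[0,1,-36],0],
    [1,[0,1,-41],0],
    [1,[0,1,-44],0],
    [1,[0,1,-45],0],
    [1,[0,1,-45],0]
  ]
}}

```text
t: 10.92
ee_pos: [456.3, 311.7, 109.6]
orientation: [2.9, 1.207, -0.001]
ft_force: [-0.0, -0.1, 0.6]
width: 33.2
grasp_force: 30.0
```

{"op": "servo_tool", "data": {
  "plan": [
    [1,[0,0,-1],0],
    [1,[0,0,-1],0],
    [0.5,[0,0,-1],0],
    [0.3,[0,0,-1],0],
    [0.3,[0,0,-1],0],
    [0.3,[0,0,-1],0],
    [0.3,[0,0,10],0],
    [0.3,[0,0,40],0],
    [0.3,[0,0,75],0],
    [0.3,[0,0,95],0]
  ]
}}

```text
t: 11.75
ee_pos: [457.2, 312.3, 208.5]
orientation: [-2.9, -1.207, -0.005]
ft_force: [0.3, -0.7, 0.8]
width: 61.6
grasp_force: 0.0
```

{"op": "servo_tool", "data": {
  "plan": [
    [0.3,[157,-206,0],0],
    [0.3,[157,-206,0],0],
    [0.3,[157,-206,0],0],
    [0.3,[157,-206,0],0],
    [0.3,[157,-206,0],0],
    [0.3,[157,-206,0],0],
    [0.3,[157,-206,0],0],
    [0.3,[157,-206,0],0],
    [0.3,[157,-206,0],0]
  ]
}}

```text
t: 12.5
ee_pos: [612.9, 105.6, 205.1]
orientation: [-2.901, -1.205, 0.001]
ft_force: [0.2, 0.4, -0.3]
width: 61.3
grasp_force: 0.0
```

```bash
python3 cap.py blue 112 w6
```

```text
[ 269  194   43   42 1413] [289.8 214.8] [617.6 104.2 112. ]
[ 153  251   43   42 1004] [174.1 268.2] [514.  139.7 112. ]
tcp [612.9 105.6 205.1]
```

View pics/w6.png

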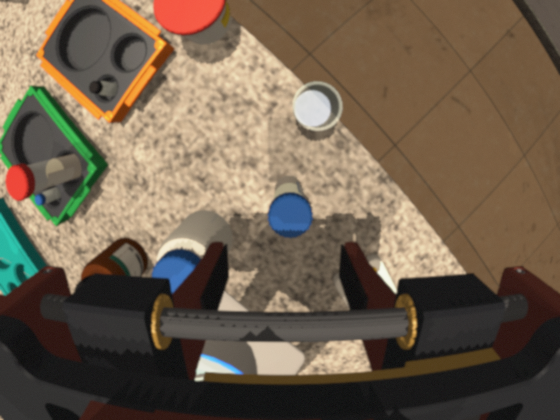

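The red tube stands upright in the green tray. The blue cap at (290,215) measures (617.6,104.2).

{"op": "servo_tool", "data": {
  "plan": [
    [0.3,[4,-1,-35],0],
    [0.3,[4,-1,-65],0],
    [0.3,[4,-1,-85],0],
    [0.3,[4,-1,-98],0],
    [0.3,[4,-1,-104],0],
    [0.3,[4,-1,-104],0],
    [1,[4,-1,-104],0],
    [1,[4,-1,-104],0],
    [1,[4,-1,-104],0],
    [1,[4,-1,-104],0]
  ]
}}

```text
t: 13.38
ee_pos: [618.0, 104.8, 102.0]
orientation: [2.9, 1.207, 0.003]
ft_force: [-1.3, 0.2, 0.2]
width: 38.3
grasp_force: 0.0
```

{"op": "servo_tool", "data": {
  "plan": [
    [1,[0,0,0],0],
    [1,[0,0,0],0],
    [1,[0,0,0],0]
  ]
}}

```text
t: 13.63
ee_pos: [618.0, 104.7, 101.7]
orientation: [2.9, 1.207, 0.003]
ft_force: [0.2, -0.3, 6.7]
width: 33.5
grasp_force: 30.0
```

{"op": "servo_tool", "data": {
  "plan": [
    [1,[0,0,15],0],
    [1,[0,0,45],0],
    [1,[0,0,75],0],
    [1,[-3,30,85],0],
    [1,[-5,70,85],0],
    [1,[-7,110,85],0],
    [1,[-8,150,85],0],
    [1,[-10,190,85],0],
    [1,[-12,218,80],0],
    [1,[-12,231,70],0]
  ]
}}

```text
t: 14.47
ee_pos: [605.1, 339.8, 171.5]
orientation: [-2.898, -1.211, -0.004]
ft_force: [-0.2, -0.1, -0.3]
width: 33.4
grasp_force: 30.0
```

{"op": "servo_tool", "data": {
  "plan": [
    [1,[0,0,-10],0],
    [1,[0,0,-15],0],
    [1,[0,0,-15],0]
  ]
}}

```text
t: 14.72
ee_pos: [604.2, 333.4, 153.2]
orientation: [2.9, 1.206, -0.007]
ft_force: [0.2, -0.6, -0.7]
width: 33.2
grasp_force: 30.0
```

```bash
python3 - <<'E'
from h import *
im,T=wrist('w7'); print(T[:3,3],ctrl.get_obs()['width'])
cv2.imwrite('pics/c7.png',cv2.resize(im[60:300,140:440],None,fx=2,fy=2))
E
```

```text
[604.15973753 333.38967879 153.21883241] 33.87733773861434
```

View pics/c7.png

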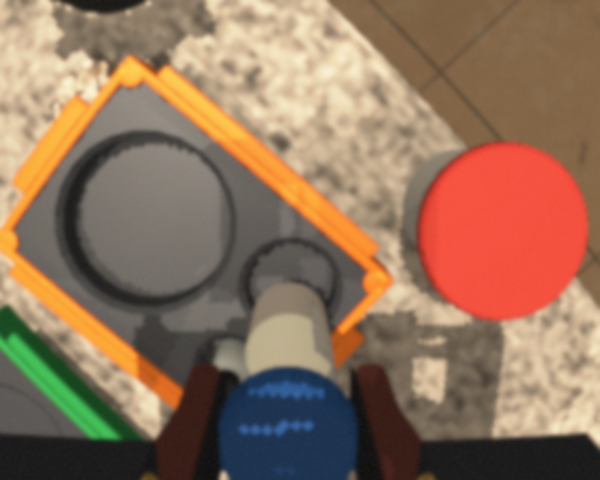

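```bash
python3 - <<'E'
from h import *
np.set_printoptions(precision=1,suppress=True)
T=np.load('pics/w7.npy')
print(plane('wrist',[(286,202),(213,170)],28,T)); print(ctrl.get_obs()['ee_pos'])
E
```

```text
[[607.9 334.9  28. ]
 [583.5 399.5  28. ]]
[604.8 333.4 154.3]
```

{"op": "servo_tool", "data": {
  "plan": [
    [1,[1,1,-8],0],
    [1,[1,1,-18],0],
    [1,[1,1,-27],0],
    [1,[1,1,-34],0],
    [1,[1,1,-40],0],
    [1,[1,1,-43],0],
    [1,[1,1,-44],0],
    [1,[1,1,-44],0]
  ]
}}

```text
t: 15.43
ee_pos: [606.2, 336.7, 111.5]
orientation: [2.9, 1.207, -0.001]
ft_force: [-0.7, 1.0, -0.1]
width: 33.2
grasp_force: 30.0
```

{"op": "servo_tool", "data": {
  "plan": [
    [1,[0,0,-1],0],
    [1,[0,0,-2],0],
    [1,[0,0,-2],0],
    [0.5,[0,0,-2],0],
    [0.3,[0,0,-2],0],
    [0.3,[0,0,-2],0],
    [0.3,[0,0,10],0],
    [0.3,[0,0,40],0],
    [0.3,[0,0,75],0],
    [0.2,[0,0,105],0]
  ]
}}

```text
t: 16.27
ee_pos: [606.5, 336.8, 219.4]
orientation: [-2.9, -1.207, -0.001]
ft_force: [1.1, 1.0, -0.5]
width: 65.2
grasp_force: 0.0
```

{"op": "servo_tool", "data": {
  "plan": [
    [0,[-96,-200,0],0],
    [0,[-96,-200,0],0],
    [0,[-96,-200,0],0],
    [0,[-96,-200,0],0],
    [0,[-96,-200,0],0],
    [0,[-96,-200,0],0],
    [0,[-96,-200,0],0],
    [0,[-96,-200,0],0],
    [0,[-96,-200,0],0]
  ]
}}

```text
t: 17.02
ee_pos: [511.6, 137.7, 217.7]
orientation: [2.9, 1.208, 0.003]
ft_force: [0.2, -0.6, 0.1]
width: 88.1
grasp_force: 0.0
```

```bash
python3 cap.py blue 118 w8
```

```text
[ 260  193   55   56 2430] [287.  220.9] [510.1 132.7 118. ]
[227 303  81  10 256] [264.5 306.5] [439.4  89.6 118. ]
tcp [511.6 137.7 217.7]
```

View pics/w8.png

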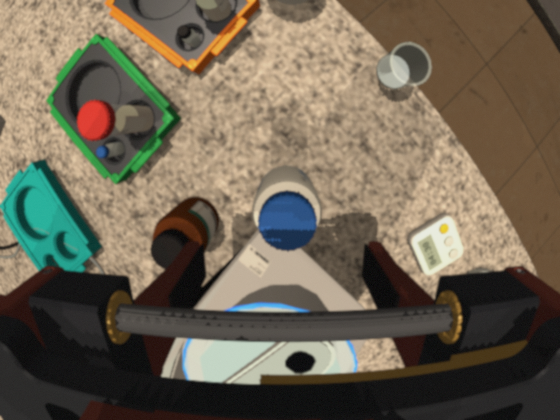

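White cap at (287,221), measured (510,133). A grey instrument lies just beyond it (tip about (265,248)), so I check its height against the gripper body.

```bash
python3 - <<'E'
from h import *
np.set_printoptions(precision=1,suppress=True)
T=np.load('pics/w8.npy')
w=lambda p:ray('wrist',p,T)
for a,b,c in [((265,240),(316,202),(293,181)),((300,362),(349,160),(318,107))]:
    print(tri(w(a),ray('scene',b)),tri(w(a),ray('side',c)),tri(ray('scene',b),ray('side',c)))
s=cv2.imread('pics/scene0.png')[90:250,290:480];d=cv2.imread('pics/side0.png')[0:200,260:460]
cv2.imwrite('pics/dev.png',np.hstack([cv2.resize(s,(475,400)),cv2.resize(d,(325,400))]))
E
```

```text
(array([451.1, 104.7,  19.7]), np.float64(14.75263302747733)) (array([460.3, 110.6,   5.5]), np.float64(18.451034666986732)) (array([470.4,  73.5, -17.4]), np.float64(12.351565981674156))
(array([422.4,  25.9, 130.3]), np.float64(1.1359102001976191)) (array([419. ,  22.2, 123.9]), np.float64(0.22072667566059873)) (array([420.8,  27. , 128.8]), np.float64(5.492535288330667))
```

View pics/dev.png

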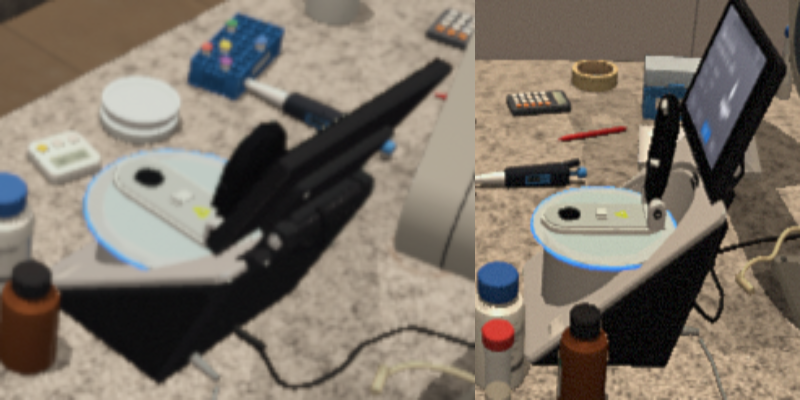

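The plate is about 130 mm high and its wedge is low near the bottles. The gripper body stays above 160 mm, so it clears.

{"op": "servo_tool", "data": {
  "plan": [
    [0,[-1,-5,-35],0],
    [0,[-1,-5,-65],0],
    [0,[-1,-5,-88],0],
    [0,[-1,-5,-102],0],
    [0,[-1,-5,-109],0],
    [0,[-1,-5,-109],0],
    [0.7,[-1,-5,-109],0],
    [0.8,[-1,-5,-109],0],
    [1,[-1,-5,-109],0],
    [1,[-1,-5,-109],0]
  ]
}}

```text
t: 17.9
ee_pos: [510.0, 132.0, 108.8]
orientation: [2.9, 1.207, 0.003]
ft_force: [0.2, -0.1, -0.7]
width: 64.7
grasp_force: 0.0
```

{"op": "servo_tool", "data": {
  "plan": [
    [1,[0,0,0],0],
    [1,[0,0,0],0],
    [1,[0,0,0],0],
    [1,[0,0,0],0]
  ]
}}

```text
t: 18.23
ee_pos: [509.5, 131.7, 108.0]
orientation: [2.9, 1.207, 0.001]
ft_force: [0.1, -0.5, 0.0]
width: 47.9
grasp_force: 25.8
```

{"op": "servo_tool", "data": {
  "plan": [
    [1,[0,0,10],0],
    [1,[0,0,35],0],
    [1,[0,0,70],0],
    [1,[0,0,105],0],
    [1,[0,0,135],0],
    [1,[-5,20,145],0],
    [1,[-15,52,145],0],
    [1,[-25,88,145],0],
    [1,[-36,126,145],0],
    [1,[-47,164,145],0]
  ]
}}

```text
t: 19.07
ee_pos: [461.5, 296.9, 253.7]
orientation: [-2.901, -1.206, -0.001]
ft_force: [0.5, -0.3, -0.6]
width: 47.2
grasp_force: 26.5
```

{"op": "servo_tool", "data": {
  "plan": [
    [1,[-9,32,0],0],
    [1,[-17,60,0],0],
    [1,[-22,77,0],0],
    [1,[-23,82,0],0],
    [1,[-23,82,-10],0],
    [1,[-23,82,-20],0],
    [1,[-23,82,-20],0],
    [1,[-23,82,-20],0]
  ]
}}

```text
t: 19.73
ee_pos: [439.1, 376.0, 231.6]
orientation: [2.9, 1.205, -0.004]
ft_force: [0.5, -0.6, -2.2]
width: 46.9
grasp_force: 26.6
```

```bash
python3 - <<'E'
from h import *
im,T=wrist('w9'); print(T[:3,3],ctrl.get_obs()['width'])
s=ctrl.get_image('side')[60:320,160:420]
cv2.imwrite('pics/c9.png',np.hstack([cv2.resize(im[60:300,140:440],(450,360)),cv2.resize(s,(350,360))]))
E
```

```text
[439.05794028 376.0013786  231.58808085] 47.17729243987395
```

View pics/c9.png

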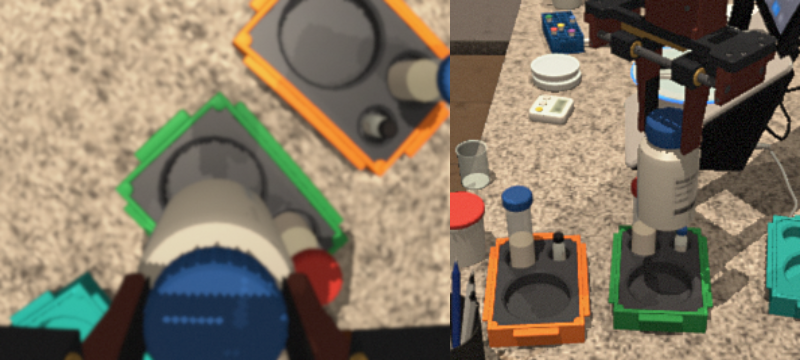

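The white bottle hangs upright over the green tray, whose pocket rim is at full-frame (282,184). Both orange items stand upright.

```bash
python3 - <<'E'
from h import *
np.set_printoptions(precision=1,suppress=True)
T=np.load('pics/w9.npy')
print(plane('wrist',[(282,184),(358.7,85)],28,T)); print(ctrl.get_obs()['ee_pos'])
E
```

```text
[[440.5 380.5  28. ]
 [577.1 400.4  28. ]]
[439.7 376.7 232.7]
```

{"op": "servo_tool", "data": {
  "plan": [
    [1,[0,1,-25],0],
    [1,[0,1,-50],0],
    [1,[0,1,-70],0],
    [1,[0,1,-85],0],
    [1,[0,1,-96],0],
    [1,[0,1,-104],0],
    [1,[0,1,-110],0],
    [1,[0,1,-113],0],
    [1,[0,1,-115],0],
    [1,[0,1,-115],0]
  ]
}}

```text
t: 20.67
ee_pos: [439.5, 378.8, 118.1]
orientation: [-2.9, -1.207, -0.001]
ft_force: [0.5, -1.2, -1.3]
width: 47.3
grasp_force: 26.6
```

{"op": "servo_tool", "data": {
  "plan": [
    [1,[0,0,-1],0],
    [1,[0,0,-2],0],
    [1,[0,0,-2],0],
    [0.4,[0,0,-2],0],
    [0.25,[0,0,-2],0],
    [0.25,[0,0,-2],0],
    [0.25,[0,0,10],0],
    [0.25,[0,0,40],0],
    [0.25,[0,0,75],0],
    [0.2,[0,0,95],0]
  ]
}}

```text
t: 21.5
ee_pos: [440.2, 379.4, 216.6]
orientation: [-2.899, -1.207, -0.005]
ft_force: [0.2, 0.2, -0.2]
width: 69.1
grasp_force: 0.0
```

{"op": "servo_tool", "data": {
  "plan": [
    [0.2,[-30,-191,0],0],
    [0.2,[-30,-191,0],0],
    [0.2,[-30,-191,0],0],
    [0.2,[-30,-191,0],0],
    [0.2,[-30,-191,0],0],
    [0.2,[-30,-191,0],0],
    [0.2,[-30,-191,0],0],
    [0.2,[-30,-191,0],0]
  ]
}}

```text
t: 22.17
ee_pos: [410.1, 188.1, 213.7]
orientation: [-2.901, -1.206, -0.003]
ft_force: [-0.4, 0.3, -0.2]
width: 70.3
grasp_force: 0.0
```

```bash
python3 - <<'E'
from h import *
np.set_printoptions(precision=1,suppress=True)
im,T=wrist('w10'); r=im[180:250,225:350]; print(T[:3,3])
for th in(40,50,60):
    n,l,s,c=cv2.connectedComponentsWithStats(cv2.morphologyEx((r.max(2)<th).astype('u1'),cv2.MORPH_OPEN,np.ones((5,5))))
    for k in range(1,n):
        if s[k,4]>200: print(th,s[k]+[225,180,0,0,0],c[k]+[225,180],plane('wrist',c[k]+[225,180],108,T)[0])
a=ctrl.get_image('scene')
print(tri(ray('scene',(302,202)),ray('side',(328,160))))
E
```

```text
[410.1 188.1 213.7]
40 [ 267  192   42   43 1242] [287.8 211.4] [413.4 187.1 108. ]
40 [306 227  27  23 273] [319.8 239.6] [415.1 150.7 108. ]
50 [ 267  192   42   44 1491] [287.3 213.4] [411.9 186.2 108. ]
50 [306 226  28  24 295] [320.2 239.2] [415.6 150.7 108. ]
60 [ 267  191   42   45 1547] [287.3 213.2] [412.  186.2 108. ]
60 [305 223  31  27 336] [320.8 238.3] [416.5 150.9 108. ]
(array([409.6, 187.5, 101.2]), np.float64(1.9930681406231514))
```

{"op": "servo_tool", "data": {
  "plan": [
    [0.2,[2,-2,-35],0],
    [0.2,[2,-2,-65],0],
    [0.2,[2,-2,-88],0],
    [0.2,[2,-2,-104],0],
    [0.2,[2,-2,-112],0],
    [0.2,[2,-2,-112],0],
    [0.7,[2,-2,-112],0],
    [1,[2,-2,-112],0],
    [1,[2,-2,-112],0],
    [1,[2,-2,-112],0]
  ]
}}

```text
t: 23.1
ee_pos: [412.0, 186.1, 101.8]
orientation: [-2.9, -1.207, -0.003]
ft_force: [0.2, 0.1, -0.2]
width: 47.3
grasp_force: 0.0
```

{"op": "servo_tool", "data": {
  "plan": [
    [1,[0,0,0],0],
    [1,[0,0,0],0],
    [1,[0,0,0],0],
    [1,[0,0,0],0]
  ]
}}

```text
t: 23.43
ee_pos: [412.1, 185.9, 101.5]
orientation: [2.9, 1.207, 0.003]
ft_force: [-0.2, -1.2, 6.1]
width: 37.0
grasp_force: 26.2
```

{"op": "servo_tool", "data": {
  "plan": [
    [1,[0,0,10],0],
    [1,[0,0,35],0],
    [1,[0,0,70],0],
    [1,[0,0,105],0],
    [1,[0,0,135],0],
    [1,[5,6,150],5],
    [1,[25,31,150],10],
    [1,[48,60,150],15],
    [1,[72,91,150],20],
    [1,[96,121,150],25]
  ]
}}

```text
t: 24.27
ee_pos: [507.7, 307.8, 251.6]
orientation: [-2.567, -1.812, 0.0]
ft_force: [0.6, 0.2, -1.2]
width: 34.1
grasp_force: 36.2
```

{"op": "servo_tool", "data": {
  "plan": [
    [1,[24,30,0],0],
    [1,[48,61,0],0],
    [1,[64,82,0],0],
    [1,[71,91,0],0],
    [1,[73,93,0],0],
    [1,[73,93,0],0],
    [1,[73,93,0],0]
  ]
}}

```text
t: 24.85
ee_pos: [579.5, 398.8, 250.6]
orientation: [2.57, 1.806, -0.003]
ft_force: [-0.4, 0.3, -1.7]
width: 34.1
grasp_force: 35.6
```

```bash
python3 - <<'E'
from h import *
np.set_printoptions(precision=1,suppress=True)
im,T=wrist('w11'); print(T, ctrl.get_obs()['width'])
# orange outline -> tray pose check
H=cv2.cvtColor(im,cv2.COLOR_BGR2HSV); m=cv2.inRange(H,(8,150,120),(18,255,255))
p=plane('wrist',np.argwhere(m)[:,::-1],30,T)[:,:2]
th=np.radians(4.3);ex=-np.array([np.cos(th),np.sin(th)]);ey=np.array([-ex[1],ex[0]])
print('n',len(p),'x range',np.percentile(p@ex,[.2,99.8])-np.array([582.1,376.6])@ex,'y range',np.percentile(p@ey,[.2,99.8])-np.array([582.1,376.6])@ey)
E
```

```text
[[  0.3   0.9  -0.  579.5]
 [  0.9  -0.3  -0.  398.8]
 [ -0.   -0.   -1.  250.6]
 [  0.    0.    0.    1. ]] 33.902579376672094
n 2012 x range [-137.   203.2] y range [-82.5 247.3]
```

```bash
python3 - <<'E'
from h import *
np.set_printoptions(precision=1,suppress=True)
i,f=cam('side');K=np.array([[f,0,i['cx']],[0,f,i['cy']],[0,0,1]])
pr=lambda P:cv2.projectPoints(np.array(P,float),i['rvec'],i['tvec'],K,None)[0][:,0]
im=ctrl.get_image('side');H=cv2.cvtColor(im,cv2.COLOR_BGR2HSV)
print('expect top,foot centre,foot front',pr([(580,399.5,257),(580,399.5,149),(580,427.5,149)]))
m=cv2.inRange(H,(3,100,25),(18,255,130)); n,l,s,c=cv2.connectedComponentsWithStats(m)
for k in range(1,n):
    if s[k,4]>150: print(s[k],c[k])
cv2.imwrite('pics/s11.png',im)
E
```

```text
expect top,foot centre,foot front [[213.9 142.3]
 [219.5 209.6]
 [217.5 222.1]]
[ 179   18   71   59 2132] [215.7  50.6]
[    0    72   231   348 43564] [ 81.  249.1]
[257  77  32  44 415] [268.7 101. ]
[ 197  102   44  120 2691] [221.9 178.7]
[209 301  35  10 219] [226.1 305.9]
```

The foot is seen exactly where expected, so the bottle has not slipped. I lower it.

{"op": "servo_tool", "data": {
  "plan": [
    [1,[1,0,-30],0],
    [1,[1,0,-60],0],
    [1,[1,0,-85],0],
    [1,[1,0,-103],0],
    [1,[1,0,-117],0],
    [1,[1,0,-127],0],
    [1,[1,0,-134],0],
    [1,[1,0,-138],0],
    [1,[1,0,-140],0],
    [1,[1,0,-140],0]
  ]
}}

```text
t: 25.78
ee_pos: [582.0, 400.5, 112.4]
orientation: [-2.57, -1.806, -0.004]
ft_force: [-0.8, -0.3, 1.6]
width: 34.1
grasp_force: 35.9
```

Foot 3 mm above the floor; I lower, release narrowly and lift.

{"op": "servo_tool", "data": {
  "plan": [
    [1,[0,0,-1],0],
    [1,[0,0,-3],0],
    [1,[0,0,-3],0],
    [0.5,[0,0,-3],0],
    [0.4,[0,0,-3],0],
    [0.4,[0,0,-3],0],
    [0.4,[0,0,10],0],
    [0.4,[0,0,40],0],
    [0.4,[0,0,75],0],
    [0.3,[0,0,110],0]
  ]
}}

```text
t: 26.62
ee_pos: [580.9, 399.3, 222.1]
orientation: [2.57, 1.806, -0.002]
ft_force: [1.4, 0.1, -0.3]
width: 56.6
grasp_force: 0.0
```

{"op": "servo_tool", "data": {
  "plan": [
    [0.2,[-60,-170,60],0],
    [0.2,[-60,-170,60],0],
    [0.2,[-60,-170,60],0],
    [0.2,[-60,-170,60],0],
    [0.2,[-60,-170,60],0],
    [0.2,[-60,-170,60],0],
    [0.2,[-60,-170,60],0]
  ]
}}

```text
t: 27.2
ee_pos: [521.7, 229.0, 282.4]
orientation: [2.572, 1.804, 0.004]
ft_force: [0.0, 0.8, 0.3]
width: 70.5
grasp_force: 0.0
```

```bash
python3 - <<'E'
from h import *
np.set_printoptions(precision=1,suppress=True)
ims={n:ctrl.get_image(n) for n in('scene','side')}
w,T=wrist('w12')
# expected cap-top centres when seated: project, and compare with the colour blob nearest there
E={'red':('red',(457,311.7,120)),'blue':('blue',(606.7,335.5,120)),'white':('blue',(440,379.5,126)),'bvial':('blue',(409.5,312,55)),'amber':('black',(581.7,400,116)),'kvial':('black',(561.8,329.7,55)),'pot':('red',(684,302,73))}
def mask(im,c):
    H=cv2.cvtColor(im,cv2.COLOR_BGR2HSV)
    return {'red':((H[...,0]<6)|(H[...,0]>174))&(H[...,1]>170)&(H[...,2]>90),'blue':(abs(H[...,0].astype(int)-110)<13)&(H[...,1]>120)&(H[...,2]>50),'black':im.max(2)<50}[c]
for n,im in ims.items():
    i,f=cam(n);K=np.array([[f,0,i['cx']],[0,f,i['cy']],[0,0,1]])
    for k,(c,P) in E.items():
        h=4 if 'vial' in k else 6
        q=cv2.projectPoints(np.array([P])-[0,0,h],i['rvec'],i['tvec'],K,None)[0][0,0]
        N,l,s,cc=cv2.connectedComponentsWithStats(mask(im,c).astype('u1'))
        ok=[j for j in range(1,N) if s[j,4]>12]; j=min(ok,key=lambda j:np.linalg.norm(cc[j]-q)) if ok else 0
        print(n,k,'expect',q,'seen',cc[j],s[j])
E
```

```text
scene red expect [245.  212.2] seen [244.8 212. ] [238 207  14  12 136]
scene blue expect [195.6 182.2] seen [195.9 182. ] [189 177  14  11 135]
scene white expect [224.5 229.3] seen [226.1 230. ] [216 220  22  21 377]
scene bvial expect [259.4 244.5] seen [258.7 243.4] [256 241   6   6  29]
scene amber expect [178.2 201.6] seen [178.9 204. ] [171 197  16  14 159]
scene kvial expect [211.3 211.3] seen [209.5 209.1] [206 205   9   8  43]Traceback (most recent call last):
  File "<stdin>", line 14, in <module>
cv2.error: OpenCV(4.12.0) /io/opencv/modules/calib3d/src/calibration_base.cpp:1490: error: (-215:Assertion failed) npoints >= 0 && (depth == CV_32F || depth == CV_64F) in function 'projectPoints'
```

```bash
python3 - <<'E'
from h import *
np.set_printoptions(precision=1,suppress=True)
im=ctrl.get_image('side'); i,f=cam('side');K=np.array([[f,0,i['cx']],[0,f,i['cy']],[0,0,1]])
H=cv2.cvtColor(im,cv2.COLOR_BGR2HSV)
M={'red':((H[...,0]<6)|(H[...,0]>174))&(H[...,1]>170)&(H[...,2]>90),'blue':(abs(H[...,0].astype(int)-110)<13)&(H[...,1]>120)&(H[...,2]>50),'black':im.max(2)<40}
E={'red':('red',(457,311.7,114)),'blue':('blue',(606.7,335.5,114)),'white':('blue',(440,379.5,120)),'bvial':('blue',(409.5,312,51)),'amber':('black',(581.7,400,110)),'kvial':('black',(561.8,329.7,51))}
for k,(c,P) in E.items():
    q=cv2.projectPoints(np.array([P],float),i['rvec'],i['tvec'],K,None)[0][0,0]
    N,l,s,cc=cv2.connectedComponentsWithStats(M[c].astype('u1'))
    j=min([j for j in range(1,N) if s[j,4]>12],key=lambda j:np.linalg.norm(cc[j]-q))
    print(k,q,cc[j],s[j])
T=np.load('pics/w12.npy'); w=cv2.imread('pics/w12.png')
E
```

```text
red [304.1 193.9] [305.  193.8] [294 186  23  18 286]
blue [207.9 202.1] [209.5 203.1] [199 195  22  18 323]
white [317.4 217.6] [319.3 219.6] [304 206  32  29 753]
bvial [331.3 224.9] [319.3 219.6] [304 206  32  29 753]
amber [220.1 231.1] [221.7 234.9] [210 222  25  25 414]
kvial [239.  231.1] [240.1 231.9] [237 228   8   8  41]
```

```bash
python3 -c "
from workcell import ctrl
print(ctrl.close_job())"
```

```text
the job is handed in; nothing more can be done
None
```

Both kits are packed and handed in at about 27 s; a last camera check put the caps of all five placed items within a few pixels of their expected seated positions in both views, but the hand-in returned no verdict.

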